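# Regrip the burnisher in the tool rest and nudge the inked lino block into register

### The job

The lino block is freshly inked, so keep the fingers off it. Set the burnisher in the sloping wooden tool rest, let go, and take it again by the handle so that it can be held nearly upright like a pencil; with its tip nudge the block along the registration board until it lies snug against both battens of the corner. Then put the burnisher back in the rest, and leave everything else on the table where it lies.

Things in the scene. Friction and masses are not known exactly. Their poses are not given: they have to be found in the camera images.
- burnisher: Burnisher, 205 mm, 85 g: round-ended steel rod 9 mm thick, 75 mm long, on the axis of a straight brown wooden handle 18 x 18 mm square, 130 mm long. Starts flat on the table. Origin on the axis in the handle, 148 mm from the tip, 57 mm from the butt. x runs from tip to butt (handle from x = -73 to +57 mm); z up as it lies (axis 9 mm above the table). Centre of mass about x = -70 mm
- burnisher_tip (a point): outermost point of the burnisher's blunt steel tip, on its axis (x = -148 mm); the steel is polished and slides easily along wood (friction about 0.25)
- rest: Sloping tool rest of pale wood, fixed: base 135 x 70 x 12 mm, slanted trough with end stop at its low end, upright fork about 103 mm high near the other. A burnisher laid in from above lies at 45 degrees, tip down at the stop, handle sticking out free beyond the fork. Origin under the base (x = -72 to +63 mm there); x level, uphill from trough to fork; z up
- rest_tip (a point): where the burnisher's tip lies in the rest, against the trough's end stop: x = -45, z = 22 mm in the rest's frame. The trough's cheeks are 22 mm apart and reach 40 mm up the slope
- rest_grip (a point): where the burnisher's origin lies when it is set in the rest: x = 60, z = 127 mm in the rest's frame, in free air. The line from rest_tip to here is the tool's axis in the rest. The fork that carries the handle's lower end stands at x = 22 to 36 mm: prongs 28 mm apart, flared at the top, 52 mm over both, slanted saddle between them
- board: Plywood registration board 220 (x) x 250 (y) x 9 mm, fixed to the table, with two brown battens 20 mm wide that stand 12 mm above it along its far (+x) and left (+y) edges and meet in a square corner. Origin under its centre, z up
- corner (a point): inner corner of the two battens, on the board's upper face (9 mm above the table), axes as the board's: the far batten's face is its x = 0 plane, the left batten's face its y = 0 plane; the free board lies at negative x and y
- lino: Lino block with a black inked face, 80 (x) x 110 (y) x 15 mm, about 100 g, lying loose on the board a few centimetres short of both battens and a little askew. Origin under its centre; z up. It belongs with its +x side (110 mm long) against the far batten and its +y side (80 mm long) against the left one
- lino_fl (a point): lower far left corner of the lino block (x = 40, y = 55 mm in its frame), the one that goes into the board's corner
- lino_fr (a point): lower far right corner of the lino block (x = 40, y = -55 mm)
- lino_nl (a point): lower near left corner of the lino block (x = -40, y = 55 mm)
- tape: roll of masking tape lying flat, 100 mm across, 24 mm high; leave alone. Origin under its centre
- ink_tin: closed ink tin, 84 mm across, 50 mm high; leave alone. Origin under its centre
- gouge: short lino gouge with a dark bulbous handle, 103 mm long, 28 mm high; leave alone
- pliers: pliers lying flat, 175 mm long, 16 mm high; leave alone. Origin near the pivot
- copper_plate: small bare copper plate 90 x 130 x 4 mm; leave alone. Origin under its centre
- brayer: ink roller with wooden handle, 160 mm long, 115 mm wide, 35 mm high; leave alone. Origin under the roller
- brush_jar: dark jar 84 mm across and 100 mm high with brushes standing up to 245 mm; leave alone. Origin under its centre
Mind the look-alikes: they are no part of the job. Of the things that look like the lino, the largest one is meant.

How it is judged:
By the outcome, as a careful person would: the job done as asked, in the order asked, and still so for the second after the job is handed in, with the robot touching nothing.
It also fails if it takes over 72 s, if anything falls off the work surface, if the arm or the gripper's body presses on something with over 40 N, if the wrist force passes 120 N, or if a joint passes its speed limit or range.

### The arm

A 6-joint arm with a two-finger parallel gripper is mounted at the origin on the work surface. World frame = base frame: x ahead of the robot, y to its left, z up, the work surface at z = 0. Lengths are in m, angles in rad, forces in N, time in s.
With the tool pointing down it reaches from about 0.35 to 0.85 m from the base axis. Payload 8.1 kg.
Tool frame: the origin (TCP) lies at the very end of the fingers, on their centre line; the grasp point (between the pads) lies 19 mm behind it; z points along the fingers, y is the line along which they close (so a half turn about z gives the same grasp; the last joint's range is limited). The gripper opens to 93 mm and grips with 3 to 60 N. Pads are 15 mm wide; open, the fingers measure 128 mm over their backs; the gripper's body (75 mm by 188 mm) begins 65 mm behind the grasp point.
Start: joints at [-1.195, 0.13, 1.488, -0, 1.523, -0.085], TCP at [0.267, -0.537, 0.219] pointing down, gripper open.
Joint ranges: [-2.96, 2.96], [-0.89, 2.26], [0.02, 2.5], [-1.34, 4.48], [0, 2.73], [-2.66, 2.66]. Speed limits (rad/s): [2.39, 2.39, 2.79, 3.14, 3.14, 3.14].

### API

Orientations are given as a rotation vector (axis times angle).
In Python, from plant import robot gives the robot as it stands.
- The arm moves only by the tool play_rows, never from a script. Its argument "deltas" is one flat list of numbers, 5 for each row, row after row: the shift along the tool's x, y, z in mm, then the turn about the tool's z in degrees, then the finger opening in mm, from 0 to 93. A call has 1 to 10 rows; each row shifts and turns the commanded pose from where the row before left it, along the tool's axes as they then stand; what a row does not reach is not made up. A row lasts 1/12 s, in which the tool goes at most 41.7 mm and 7.16 degrees, less where a joint would pass 70% of its speed; a pose out of reach is approached as far as the arm can. A call with a gripper value outside its range is refused whole. The fingers move at their own pace and stop on an object; "newtons" is the grip in N (left out, the last holds). Time passes only in rows, so rows that do not move let the fingers close. It gives the time, the measured TCP pose, the force, the opening and the grip force at its end, in the units of the state.
- robot.read_state(): the state, without advancing time (a new reading comes with each control period).
- robot.read_camera(name): name is "side" or "top" or "wrist"; returns a dict with "pixels" (400x640x3 uint8, blue, green, red), "mtx" (3x3 intrinsics, pixels), "eye" and "rotation" of the camera in the world. Camera axes: x right, y up, looking along -z (the intrinsics and any distortion apply to the point x, -y, -z); pixel columns grow to the right and rows downward; lengths in m; the calibration is good to about 2 mm. A picture is of the moment at which its call begins. There is no depth.
- robot.close_job(): hands the job in; it is judged then, once.
The state is a dict: "t": time; "q": joint angles; "dq": joint speeds; "joint_torque": joint torques, N m; "tool_pos": TCP position; "orientation": TCP orientation; "force": force on the tool from outside, world axes, zero at the start; "wrist_torque": the same for the moment, N m; "opening": finger opening in m; "gripper_force": force on a finger pad.
Only numpy, scipy, OpenCV 4.12 (cv2) and the standard library are available. Lean on these libraries where they do the work, as an engineer would, in place of code of your own. Each camera call takes 0.05 s, during which the arm holds its last target. There are 200 camera calls.

## Working session

There is one attempt and no reset: what is moved stays moved. The work goes in short steps, Python scripts to look and compute and a tool call to move; the robot and the scene stay as the last step left them, time stands still between calls to the robot, and variables do not carry over. Pictures are saved under pics/ and viewed, at most 10 in all, crops included, and the job is handed in when it is done.

Besides the shell and the picture viewer there is one more tool, called after "Call:" as name(argument=value, ...), one argument or row to a line, values as JSON. play_rows: Moves the arm, as the interface text tells. Its arguments: {"type":"object","properties":{"deltas":{"type":"array"},"newtons":{"type":"number"}},"required":["deltas"]}

```bash
mkdir -p pics; ls; cat > h.py <<'E'
import numpy as np, cv2
from scipy.spatial.transform import Rotation as R
from plant import robot
def cam(name, save=None):
    c=robot.read_camera(name)
    if save: cv2.imwrite('pics/'+save,c['pixels'])
    return c
def ray(c,px,z):
    u=np.array([px[0],px[1],1.]); d=np.linalg.solve(np.array(c['mtx']),u)
    d=np.array(c['rotation'])@np.array([d[0],-d[1],-d[2]]); e=np.array(c['eye'])
    return e+d*(z-e[2])/d[2]
def proj(c,p):
    v=np.array(c['rotation']).T@(np.array(p)-np.array(c['eye'])); v=np.array(c['mtx'])@np.array([v[0],-v[1],-v[2]])
    return v[:2]/v[2]
E
python3 - <<'E'
from h import *
a=cam('top','top0.png');b=cam('side','side0.png')
for c in(a,b):
    print({k:np.round(v,3).tolist() for k,v in c.items() if k!='pixels'})
s=robot.read_state();print(s['tool_pos'],s['orientation'],s['t'],s['force'])
E
```

```text
pics
{'mtx': [[490.353, 0.0, 327.014], [0.0, 490.353, 193.838], [0.0, 0.0, 1.0]], 'eye': [0.355, 0.014, 1.558], 'rotation': [0.079, -0.107, -1.545]}
{'mtx': [[397.727, 0.0, 321.928], [0.0, 397.727, 190.178], [0.0, 0.0, 1.0]], 'eye': [-0.136, 0.902, 1.163], 'rotation': [0.316, -0.999, -2.319]}
[ 0.26665371 -0.53693878  0.21770164] [-3.05702576e+00 -7.17028379e-01  3.31348062e-04] 0.1 [-0.38622508 -0.4946329  -0.1479127 ]
```

```bash
ls -la . pics
```

```text
.:
total 16
drwxr-xr-x  3 agent agent 4096 Nov 29 17:12 .
drwxr-xr-x 23 root  root  4096 Nov 29 17:12 ..
-rw-r--r--  1 agent agent  572 Nov 29 17:12 h.py
drwxr-xr-x  2 agent agent 4096 Nov 29 17:12 pics

pics:
total 844
drwxr-xr-x 2 agent agent   4096 Nov 29 17:12 .
drwxr-xr-x 3 agent agent   4096 Nov 29 17:12 ..
-rw-r--r-- 1 agent agent 430869 Nov 29 17:12 side0.png
-rw-r--r-- 1 agent agent 418042 Nov 29 17:12 top0.png
```

View pics/top0.png

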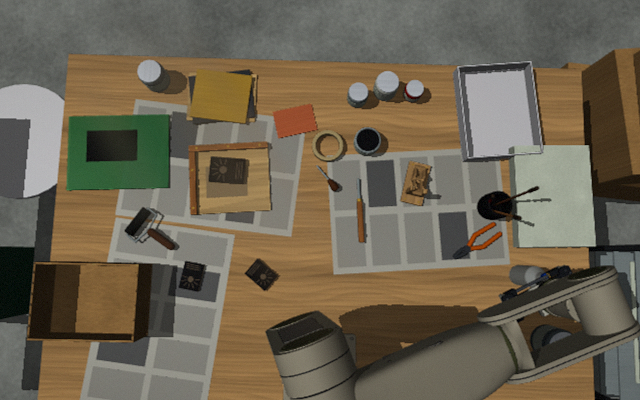

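View pics/side0.png

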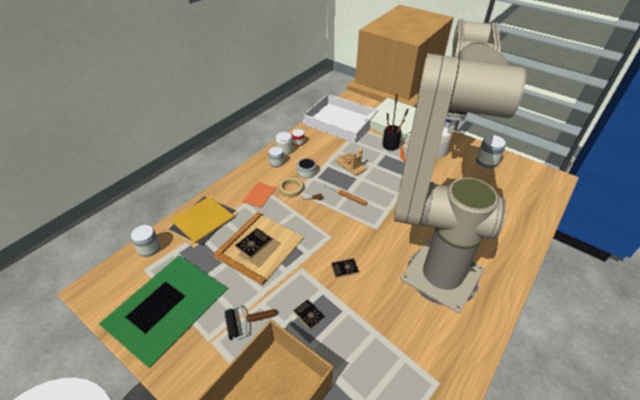

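The top view shows the burnisher at about (361,180)–(362,242), with the rest at (418,184). The board is around (230,178), with its battens on the left and top, and the lino is at (228,171). Camera rotations are rotation vectors. I'll zoom in and calibrate.

```bash
sed -i "s/    return c$/    c['rotation']=R.from_rotvec(np.array(c['rotation']).ravel()).as_matrix(); return c/" h.py
python3 - <<'E'
from h import *
c=cam('top')
p=c['pixels']
a=cv2.resize(p[125:225,180:285],None,fx=5.5,fy=5.5,interpolation=cv2.INTER_CUBIC)
b=cv2.resize(p[150:250,340:440],None,fx=5.5,fy=5.5,interpolation=cv2.INTER_CUBIC)
o=np.hstack([a,b]); o=cv2.resize(o,None,fx=.7,fy=.7,interpolation=cv2.INTER_AREA);print(o.shape)
cv2.imwrite('pics/crop0.png',o)
for px,z in [((361,180),.005),((361,242),.009),((418,184),.0),((193,150),.021),((228,171),.024),((192,212),.009)]: print(px,ray(c,px,z).round(3))
E
```

```text
(385, 790, 3)
(361, 180) [ 0.588 -0.119  0.005]
(361, 242) [ 0.391 -0.122  0.009]
(418, 184) [ 0.581 -0.303  0.   ]
(193, 150) [0.668 0.418 0.021]
(228, 171) [0.603 0.303 0.024]
(192, 212) [0.472 0.413 0.009]
```

View pics/crop0.png

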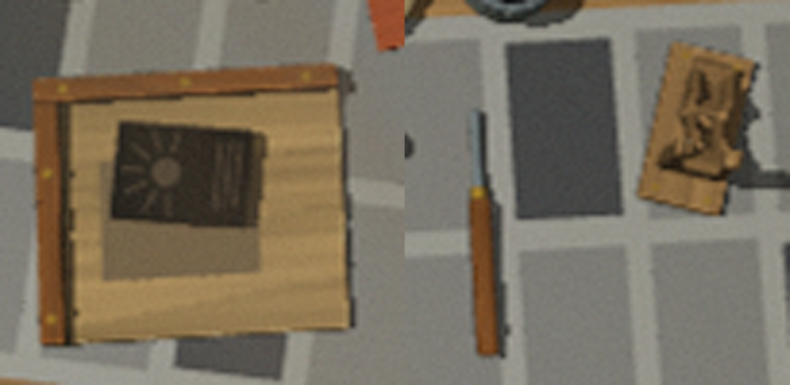

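Call:
play_rows(
  deltas=[33,-19,-13,0,93,33,-19,-13,0,93,33,-19,-13,0,93,33,-19,-13,0,93,33,-19,-13,0,93,33,-19,-13,0,93,33,-19,-13,0,93,33,-19,-13,0,93,33,-19,-13,0,93,33,-19,-13,0,93],
)

```text
t: 0.98
tool_pos: [0.4784, -0.2187, 0.3491]
orientation: [-3.059, -0.717, 0.0]
force: [1.4, -0.8, -0.3]
opening: 0.0931
gripper_force: 0.0
```

Call:
play_rows(
  deltas=[0,0,0,6.6,93,0,0,0,6.6,93,0,0,0,6.6,93,0,0,0,6.6,93,0,0,0,0,93],
)

```text
t: 1.4
tool_pos: [0.4779, -0.2202, 0.3483]
orientation: [-3.141, 0.008, 0.001]
force: [-0.3, 0.4, -0.2]
opening: 0.0924
gripper_force: 0.0
```

```bash
python3 - <<'E'
from h import *
s=robot.read_state();print(s['tool_pos'],s['orientation'],s['q'])
c=cam('wrist','w0.png'); print(c['eye'],c['rotation'].round(3),c['mtx'])
t=cam('top')
cv2.imwrite('pics/t1.png',t['pixels'])
E
```

```text
[ 0.47790506 -0.22024065  0.34832328] [-3.14134091e+00  8.07894688e-03  7.40510130e-04] [-5.29269658e-01 -8.53616080e-02  1.47354025e+00 -2.89042581e-05
  1.75394286e+00  1.04666503e+00]
[ 0.55378742 -0.22013479  0.51439242] [[-0.005  0.963  0.271]
 [-1.    -0.004 -0.001]
 [-0.    -0.271  0.963]] [[326.86515445   0.         322.94013004]
 [  0.         326.86515445 200.55547028]
 [  0.           0.           1.        ]]
```

View pics/w0.png

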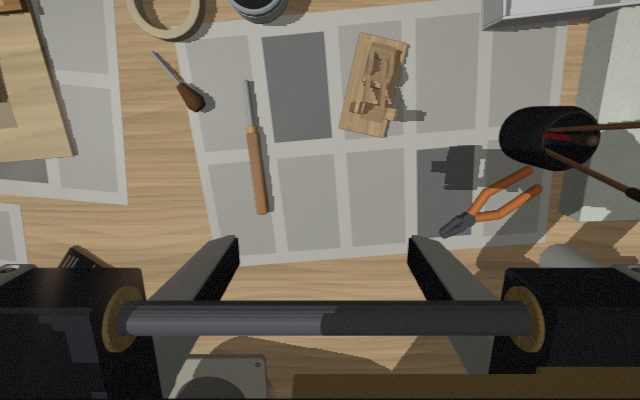

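The wrist view shows the burnisher with its tip at (248,82) and butt at (263,213). The rest's base corners are near (361,33), (409,43), (385,137) and (340,128). I'll zoom in to find the fork end.

```bash
python3 - <<'E'
from h import *
p=cv2.imread('pics/w0.png')
o=cv2.resize(p[20:150,320:440],None,fx=4.5,fy=4.5,interpolation=cv2.INTER_CUBIC);cv2.imwrite('pics/crop1.png',o)
E
python3 - <<'E'
from h import *
c=cam('wrist')
P=[ray(c,x,.012) for x in((361,33),(409,43),(385,137),(340,128))]
print(np.round(P,4),[np.linalg.norm(P[i]-P[(i+1)%4]).round(4) for i in range(4)])
# burnisher handle mask
hsv=cv2.cvtColor(c['pixels'],cv2.COLOR_BGR2HSV)
m=cv2.inRange(hsv,(5,80,60),(20,255,255)); m[:,:225]=0;m[:,285:]=0;m[:115]=0;m[225:]=0
n,l,st,ce=cv2.connectedComponentsWithStats(m); i=1+st[1:,4].argmax(); print(st[i])
ys,xs=np.where(l==i); r=cv2.minAreaRect(np.c_[xs,ys].astype(np.float32)); b=cv2.boxPoints(r);print(r)
B=np.array([ray(c,x,.018) for x in b]);print(B.round(4))
print([np.linalg.norm(B[i]-B[(i+1)%4]).round(4) for i in range(4)])
print('tip',ray(c,(248,81),.009), 'butt',ray(c,(263,213),.016))
E
```

```text
[[ 0.6553 -0.2722  0.012 ]
 [ 0.6429 -0.3401  0.012 ]
 [ 0.5126 -0.3137  0.012 ]
 [ 0.5256 -0.2453  0.012 ]] [np.float64(0.0691), np.float64(0.133), np.float64(0.0696), np.float64(0.1325)]
[247 126  21  88 935]
((256.74053955078125, 169.78640747070312), (87.31537628173828, 11.75103759765625), 82.77568817138672)
[[ 0.5264 -0.1046  0.018 ]
 [ 0.5286 -0.122   0.018 ]
 [ 0.3939 -0.1328  0.018 ]
 [ 0.3913 -0.114   0.018 ]]
[np.float64(0.0176), np.float64(0.1352), np.float64(0.0189), np.float64(0.1354)]
tip [ 0.59173228 -0.11019508  0.009     ] butt [ 0.39214053 -0.12425759  0.016     ]
```

View pics/crop1.png

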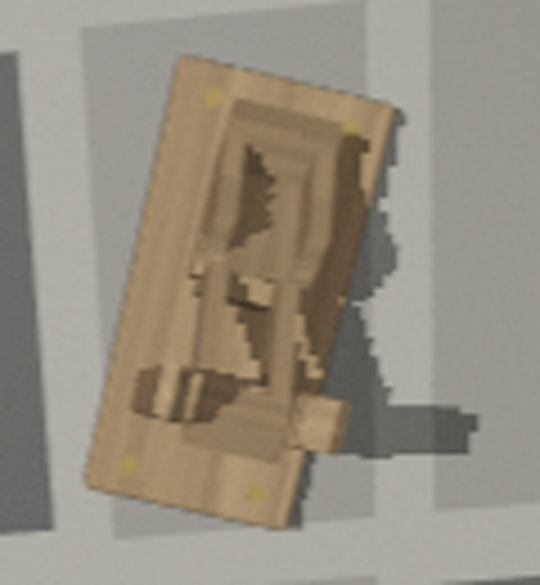

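The base measures 133 x 69 mm against the given 135 x 70, so it fits. The fork is at the near end, so uphill runs towards the robot at about 168°. The burnisher's butt also points towards the robot, at about 184°. Grasping at the burnisher's origin, (0.447, -0.120).

Call:
play_rows(
  deltas=[-3.1,-10,33,-4.5,60,-3.1,-10,33,0,60,-3.1,-10,33,0,60,-3.1,-10,33,0,60,-3.1,-10,33,0,60,-3.1,-10,33,0,60,-3.1,-10,33,0,60,-3.1,-10,33,0,60,-3.1,-10,33,0,60,-3.1,-10,33,0,60],
  newtons=20,
)

```text
t: 2.38
tool_pos: [0.4396, -0.1226, 0.0174]
orientation: [3.139, 0.128, 0.001]
force: [0.8, -0.8, -0.5]
opening: 0.0596
gripper_force: 0.0
```

Call:
play_rows(
  deltas=[0,0,0,0,60,0,0,0,0,60],
)

```text
t: 2.55
tool_pos: [0.438, -0.1222, 0.0174]
orientation: [-3.137, -0.128, 0.007]
force: [0.4, -0.4, 0.7]
opening: 0.0603
gripper_force: 0.0
```

```bash
python3 - <<'E'
from h import *
c=cam('wrist','w1.png')
for n in('wrist','top'):
    c=cam(n);hsv=cv2.cvtColor(c['pixels'],cv2.COLOR_BGR2HSV)
    for p in([.5917,-.1102,.009],[.447,-.120,.009]): print(n,proj(c,p).round(1))
E
```

```text
wrist [322.  -64.2]
wrist [318.9 232.6]
top [358.4 178.7]
top [360.8 224. ]
```

View pics/w1.png

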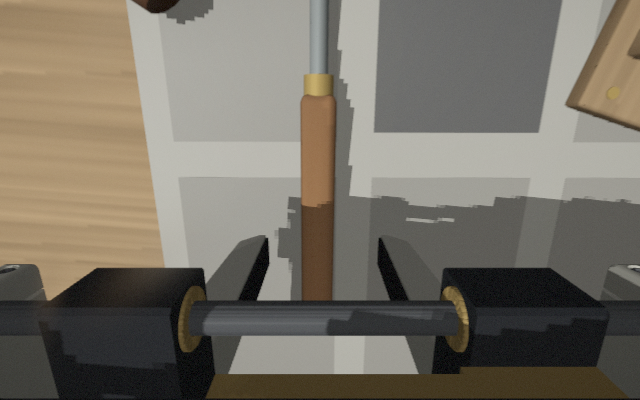

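The handle is centred between the fingers, at px 318 against a finger mid-point of 322. I'll go down, close and lift.

Call:
play_rows(
  deltas=[4.5,0,7,0,60,4.5,0,7.5,0,60,0,0,0,0,0,0,0,0,0,0,0,0,0,0,0,0,0,0,0,0,0,0,0,0,0],
  newtons=20,
)

```text
t: 3.28
tool_pos: [0.4489, -0.1223, 0.0043]
orientation: [3.139, 0.123, 0.0]
force: [-0.1, 0.1, -0.2]
opening: 0.0309
gripper_force: 0.0
```

Call:
play_rows(
  deltas=[0,0,-15,0,0,0,0,-25,0,0,0,0,-30,0,0,0,0,-30,0,0,0,0,-30,0,0,0,0,-30,0,0,0,0,-30,0,0,0,0,-20,0,0,0,0,0,0,0],
)

```text
t: 4.03
tool_pos: [0.4514, -0.1232, 0.22]
orientation: [3.136, 0.123, 0.013]
force: [0.5, -0.1, 1.6]
opening: 0.0005
gripper_force: 0.0
```

```bash
python3 - <<'E'
from h import *
s=robot.read_state();print({k:np.round(v,3).tolist() for k,v in s.items()})
cam('wrist','w2.png')
c=cam('side','s2.png')
T=s['tool_pos'];print(proj(c,T))
E
```

```text
{'t': 4.033, 'q': [-0.376, -0.245, 1.847, 0.0, 1.531, 1.116], 'dq': [-0.0, 0.032, 0.07, -0.002, -0.064, -0.0], 'joint_torque': [0.042, -34.998, -46.975, 0.041, 0.984, -0.002], 'tool_pos': [0.451, -0.123, 0.22], 'orientation': [3.136, 0.123, 0.013], 'force': [0.475, -0.093, 1.565], 'wrist_torque': [0.03, 0.008, 0.038], 'gripper_force': 0.0, 'opening': 0.0}
[357.49709062 157.04334593]
```

The fingers close at only about 60 mm/s, so I lifted too early and missed the burnisher. I'll reopen, check where it lies and repeat.

Call:
play_rows(
  deltas=[0,0,0,0,45,0,0,0,0,45,0,0,0,0,45,0,0,0,0,45,0,0,0,0,45,0,0,0,0,45,0,0,0,0,45,0,0,0,0,45,0,0,0,0,45],
)

```text
t: 4.88
tool_pos: [0.449, -0.1223, 0.2142]
orientation: [3.139, 0.123, 0.0]
force: [-0.2, 0.2, 0.0]
opening: 0.0445
gripper_force: 0.0
```

```bash
python3 - <<'E'
from h import *
s=robot.read_state();print(s['opening'],s['tool_pos'])
c=cam('wrist','w3.png')
hsv=cv2.cvtColor(c['pixels'],cv2.COLOR_BGR2HSV)
m=cv2.inRange(hsv,(5,100,60),(20,255,255)); m[250:]=0
n,l,st,ce=cv2.connectedComponentsWithStats(m)
for i in range(1,n):
    if st[i,4]>300:
        ys,xs=np.where(l==i); r=cv2.minAreaRect(np.c_[xs,ys].astype(np.float32)); b=cv2.boxPoints(r)
        print(st[i],[ray(c,x,.018).round(4).tolist()[:2] for x in b])
print('expect tip',proj(c,[.5917,-.1102,.009]),'butt',proj(c,[.392,-.124,.009]))
E
```

```text
0.04446112515581938 [ 0.44895116 -0.12226828  0.21419108]
[223  33  32  44 702] [[0.5782, -0.0011], [0.5921, -0.0166], [0.5638, -0.0466], [0.5493, -0.031]]
[ 312  113   16  113 1625] [[0.5191, -0.1045], [0.5204, -0.1205], [0.3936, -0.131], [0.3922, -0.1134]]
[ 587  205   53   45 1101] [[0.3877, -0.445], [0.4417, -0.4286], [0.4465, -0.4885], [0.3926, -0.5072]]
expect tip [322.62247248  41.13207398] butt [320.99397726 223.21822853]
```

View pics/w3.png

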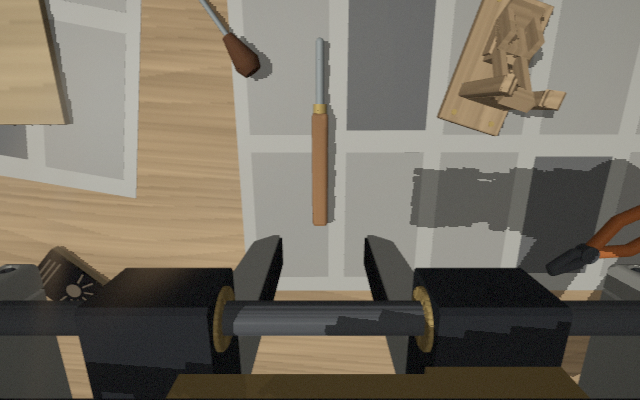

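The burnisher hasn't moved: tip at (320,38), butt at (320,225). I'll go down again and give the fingers time to close.

Call:
play_rows(
  deltas=[0,0,35,0,40,0,0,40,0,40,0,0,40,0,40,0,0,40,0,40,0,0,35,0,40,0,0,15,0,30,0,0,6,0,20,0,0,0,0,5,0,0,0,0,5,0,0,0,0,5],
  newtons=20,
)

```text
t: 5.77
tool_pos: [0.4498, -0.1226, 0.0041]
orientation: [3.139, 0.123, 0.002]
force: [-1.3, -0.1, -0.7]
opening: 0.0179
gripper_force: 19.8
```

Call:
play_rows(
  deltas=[0,0,0,0,5,0,0,0,0,5,0,0,0,0,5,0,0,0,0,5],
)

```text
t: 6.1
tool_pos: [0.4492, -0.1223, 0.0035]
orientation: [3.139, 0.123, 0.001]
force: [0.9, -0.8, 0.0]
opening: 0.0177
gripper_force: 19.8
```

Call:
play_rows(
  deltas=[0,0,-10,0,5,0,0,-25,0,5,0,0,-30,0,5,0,0,-35,0,5,0,0,-35,0,5,0,0,-35,0,5,0,0,-30,0,5,0,0,-10,0,5,0,0,0,0,5],
  newtons=20,
)

```text
t: 6.85
tool_pos: [0.4508, -0.123, 0.2172]
orientation: [3.136, 0.123, 0.01]
force: [-0.2, -0.4, -0.5]
opening: 0.018
gripper_force: 19.8
```

```bash
cat >> h.py <<'E'
def tipangle(c,G,psi,hs=True):
    """burnisher pitch below horizontal about grip G, from the handle/steel colour along candidate lines"""
    hsv=cv2.cvtColor(c['pixels'],cv2.COLOR_BGR2HSV); out=[]
    d=np.array([np.cos(psi),np.sin(psi),0])
    for a in range(-30,121,2):
        v=d*np.cos(np.radians(a))-np.array([0,0,1])*np.sin(np.radians(a))
        px=np.array([proj(c,G+v*s) for s in np.linspace(.025,.06,15)]).round().astype(int)
        px=px[(px[:,0]>=0)&(px[:,0]<640)&(px[:,1]>=0)&(px[:,1]<400)]
        if len(px)<8: continue
        h=hsv[px[:,1],px[:,0]]; out.append((np.mean((h[:,0]>4)&(h[:,0]<21)&(h[:,1]>95)).round(2),a))
    return [(a,f) for f,a in out if f>.5]
E
python3 - <<'E'
from h import *
s=robot.read_state();T=s['tool_pos'];print(T,s['force'],s['gripper_force'],s['wrist_torque'])
G=T+[0,0,.006]
for n in('wrist','side','top'):
    c=cam(n,'l_%s.png'%n); print(n,proj(c,G).round(),tipangle(c,G,np.radians(4.5)))
E
```

```text
[ 0.4507759  -0.12296732  0.21718251] [-0.18961696 -0.44058905 -0.54868977] 19.76071447134018 [0.04719725 0.04667433 0.01162627]
wrist [324. 256.] [(-30, np.float64(1.0)), (-28, np.float64(1.0)), (-26, np.float64(1.0)), (-24, np.float64(1.0)), (-22, np.float64(1.0)), (-20, np.float64(1.0)), (-18, np.float64(1.0)), (-16, np.float64(1.0)), (-14, np.float64(1.0)), (-12, np.float64(1.0)), (-10, np.float64(1.0)), (-8, np.float64(1.0)), (-6, np.float64(1.0)), (-4, np.float64(1.0)), (-2, np.float64(1.0)), (0, np.float64(1.0)), (2, np.float64(1.0)), (4, np.float64(1.0)), (6, np.float64(1.0)), (8, np.float64(1.0)), (10, np.float64(1.0)), (12, np.float64(1.0)), (14, np.float64(1.0)), (16, np.float64(1.0)), (18, np.float64(1.0)), (20, np.float64(1.0)), (22, np.float64(1.0)), (24, np.float64(1.0)), (26, np.float64(1.0)), (28, np.float64(1.0)), (30, np.float64(1.0)), (32, np.float64(1.0)), (34, np.float64(1.0)), (36, np.float64(1.0)), (38, np.float64(1.0)), (40, np.float64(1.0)), (42, np.float64(1.0)), (44, np.float64(1.0)), (46, np.float64(1.0)), (48, np.float64(1.0)), (50, np.float64(1.0)), (52
[... 1561 characters left out ...]
 np.float64(0.93)), (66, np.float64(0.93)), (68, np.float64(0.93)), (70, np.float64(1.0)), (72, np.float64(1.0)), (74, np.float64(1.0)), (76, np.float64(1.0)), (78, np.float64(1.0)), (80, np.float64(1.0)), (82, np.float64(1.0)), (84, np.float64(0.93)), (86, np.float64(0.93)), (88, np.float64(1.0)), (90, np.float64(1.0)), (92, np.float64(1.0)), (94, np.float64(1.0)), (96, np.float64(1.0)), (98, np.float64(1.0)), (100, np.float64(1.0)), (102, np.float64(1.0)), (104, np.float64(1.0)), (106, np.float64(1.0)), (108, np.float64(1.0)), (110, np.float64(1.0)), (112, np.float64(1.0)), (114, np.float64(1.0)), (116, np.float64(0.93)), (118, np.float64(0.87)), (120, np.float64(0.73))]
top [369. 218.] []
```

```bash
sed -i '/^def tipangle/,$d' h.py; cat >> h.py <<'E'
def ferrule():
    """pitch of burnisher below horizontal from yellow ferrule row in wrist camera"""
    s=robot.read_state();T=np.array(s['tool_pos']); X=R.from_rotvec(s['orientation']).as_matrix()[:,0]
    c=cam('wrist'); h=cv2.cvtColor(c['pixels'],cv2.COLOR_BGR2HSV)
    m=cv2.inRange(h,(18,110,90),(32,255,255)); m[:,:295]=0; m[:,350:]=0; m[262:]=0
    n,l,st,ce=cv2.connectedComponentsWithStats(m)
    for i in range(1,n):
        if st[i,4]>25: print('ferrule px',ce[i].round(1),st[i])
    return c,T,X
E
python3 - <<'E'
from h import *
c,T,X=ferrule()
G=T+[0,0,.0055]
for a in range(-10,95,10):
    v=X*np.cos(np.radians(a))-np.array([0,0,1])*np.sin(np.radians(a)); print(a,proj(c,G+v*.069).round(1),proj(c,G+v*.148).round(1))
E
```

```text
ferrule px [318.6 107.6] [304  96  30  24 613]
-10 [324.  127.1] [ 324.4 -105.2]
0 [324.  123.5] [324.2 -72.8]
10 [323.9 124.5] [324.1 -39.6]
20 [323.9 129.2] [324.  -7.]
30 [323.8 136.9] [323.9  24.3]
40 [323.8 146.8] [323.8  54.2]
50 [323.8 158.4] [323.7  82.9]
60 [323.7 171.3] [323.7 110.5]
70 [323.7 185.1] [323.7 137.2]
80 [323.7 199.8] [323.6 163.4]
90 [323.7 215. ] [323.6 189.3]
```

At 20 N it is held level. I'll loosen to 3 N to see whether the tip swings down.

Call:
play_rows(
  deltas=[0,0,0,0,5,0,0,0,0,5,0,0,0,0,5],
  newtons=3,
)

```text
t: 7.3
tool_pos: [0.4483, -0.122, 0.2119]
orientation: [-3.138, -0.123, 0.003]
force: [0.1, 0.2, -1.0]
opening: 0.018
gripper_force: 3.0
```

```bash
python3 - <<'E'
from h import *
c,T,X=ferrule();print(T,X)
s=robot.read_state();print(s['force'],s['gripper_force'],s['opening'])
cv2.imwrite('pics/w5.png',c['pixels'])
a,T,X=ferrule()
E
```

```text
ferrule px [322. 159.] [314 155  18   9 113]
[ 0.44833263 -0.12204306  0.21189852] [ 0.99691299  0.07849092 -0.00191557]
[-0.26683974 -0.14221644 -0.97910578] 2.999825142323971 0.01787382967558949
ferrule px [321.5 181.4] [315 179  13   6  56]
```

It swings down at 3 N. I'll tighten again to catch it at a slant.

Call:
play_rows(
  deltas=[0,0,0,0,5,0,0,0,0,5],
  newtons=20,
)

```text
t: 7.57
tool_pos: [0.4489, -0.1222, 0.2131]
orientation: [-3.139, -0.123, 0.0]
force: [-0.3, -0.5, -1.7]
opening: 0.0178
gripper_force: 20.0
```

```bash
python3 - <<'E'
from h import *
c,T,X=ferrule();print(T)
cv2.imwrite('pics/w6.png',c['pixels'])
G=T+[0,0,.0055]
for a in range(40,125,10):
    v=X*np.cos(np.radians(a))-np.array([0,0,1])*np.sin(np.radians(a)); print(a,proj(c,G+v*.075).round(1),proj(c,G+v*.152).round(1))
p=c['pixels'][60:270,322]; print([tuple(x) for x in cv2.cvtColor(p[None,::4],cv2.COLOR_BGR2HSV)[0].tolist()])
E
```

```text
ferrule px [321.1 193.2] [316 191  10   5  42]
[ 0.44890476 -0.12224673  0.21306092]
40 [323.7 139. ] [323.6  50.7]
50 [323.6 151.8] [323.5  80.2]
60 [323.6 165.9] [323.5 108.5]
70 [323.6 180.8] [323.4 135.8]
80 [323.5 196.5] [323.4 162.4]
90 [323.5 212.8] [323.4 188.7]
100 [323.5 229.4] [323.4 215. ]
110 [323.5 246.5] [323.3 241.5]
120 [323.5 263.9] [323.3 268.5]
[(23, 14, 164), (30, 11, 164), (23, 14, 165), (26, 13, 162), (23, 12, 164), (26, 13, 163), (23, 14, 164), (24, 16, 164), (23, 14, 164), (24, 16, 163), (23, 13, 163), (23, 14, 164), (30, 13, 162), (30, 11, 162), (23, 12, 164), (26, 13, 161), (26, 13, 162), (26, 13, 162), (26, 13, 162), (23, 13, 183), (27, 13, 183), (23, 13, 183), (24, 14, 184), (27, 15, 172), (23, 14, 162), (26, 13, 159), (26, 13, 160), (78, 13, 96), (83, 11, 97), (75, 16, 96), (78, 13, 97), (45, 5, 97), (83, 11, 95), (22, 129, 111), (16, 140, 84), (14, 130, 86), (13, 116, 86), (13, 118, 69), (15, 133, 67), (15, 133, 67), (15, 126, 67), (14, 124, 68), (13, 131, 66), (15, 120, 72), (14, 152, 69), (12, 124, 70), (12, 135, 68), (14, 141, 67), (14, 131, 72), (14, 128, 74), (14, 131, 72), (15, 120, 70), (14, 133, 71)]
```

View pics/w6.png

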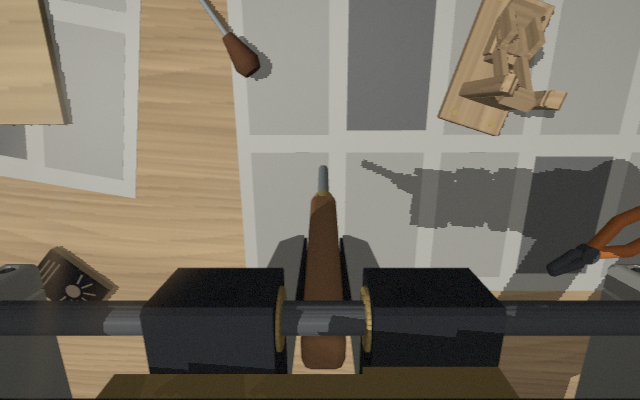

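The burnisher is now held about 80° below level (tip at row 166, ferrule at row 193), and the rest's fork is on the camera-near side. I'll carry it over the rest.

Call:
play_rows(
  deltas=[0,0,-20,5.4,5,0,0,-25,5.4,5,0,0,-20,5.3,5,20,16,0,0,5,24.6,20,0,0,5,27,22,0,0,5,27,22,0,0,5,27,22,0,0,5,26.6,22,0,0,5,20,16,0,0,5],
  newtons=20,
)

```text
t: 8.45
tool_pos: [0.5905, -0.2962, 0.2774]
orientation: [3.125, -0.319, -0.0]
force: [0.6, -0.1, -0.9]
opening: 0.018
gripper_force: 20.0
```

Call:
play_rows(
  deltas=[0,0,0,0,5,0,0,0,0,5],
)

```text
t: 8.62
tool_pos: [0.5895, -0.2948, 0.2764]
orientation: [-3.124, 0.319, 0.003]
force: [-0.4, -0.1, -0.8]
opening: 0.0181
gripper_force: 20.0
```

```bash
python3 - <<'E'
from h import *
c,T,X=ferrule();print(T,X,np.degrees(np.arctan2(X[1],X[0])))
cv2.imwrite('pics/w7.png',c['pixels'])
t=cam('top','t7.png'); cam('side','s7.png')
u=np.array([-.9796,.2012,0]);O=np.array([.5797,-.2919,0])
for r in([-36,34],[-45,22],[60,127],[29,103]): 
    p=O+u*r[0]/1e3+[0,0,r[1]/1e3];print(r,p.round(4),proj(c,p).round(1))
d=T-O; print('TCP rest frame',d@u,d@[-u[1],u[0],0],T[2])
E
```

```text
ferrule px [322.5 193.3] [314 191  18   6  65]
[ 0.58946279 -0.29481728  0.27644892] [ 0.97934369 -0.20218959 -0.00230331] -11.665060798766483
[-36, 34] [ 0.615  -0.2991  0.034 ] [322.9 149.8]
[-45, 22] [ 0.6238 -0.301   0.022 ] [322.9 141.5]
[60, 127] [ 0.5209 -0.2798  0.127 ] [322.8 252.5]
[29, 103] [ 0.5513 -0.2861  0.103 ] [322.8 217.2]
TCP rest frame -0.010150586413422428 0.0008934947760434885 0.27644891521233755
```

I'll check the rest's lateral alignment numerically, from the base edges in the current wrist view.

```bash
python3 - <<'E'
from h import *
c={**cam('wrist')}
u=np.array([-.9796,.2012,0]);O=np.array([.5797,-.2919,0]);n=np.array([-u[1],u[0],0])
h=cv2.cvtColor(c['pixels'],cv2.COLOR_BGR2HSV)
for rx in(-68,-64,-10,0,55):
    row=[]
    for ly in range(-50,51,2):
        q=proj(c,O+u*rx/1e3+n*ly/1e3+[0,0,.012]).round().astype(int)
        row.append('#' if h[q[1],q[0],1]>50 else '.')
    print(rx,''.join(row))
for ly in(-32,32):
    row=[]
    for rx in range(-90,80,2):
        q=proj(c,O+u*rx/1e3+n*ly/1e3+[0,0,.012]).round().astype(int)
        row.append('#' if h[q[1],q[0],1]>50 else '.')
    print(ly,''.join(row))
E
```

```text
-68 ........###################################........
-64 ........###################################........
-10 ........##############.....################........
0 ........#############.......##############.........
55 .......###################################.........
-32 ..........######################################################################.....
32 ..........#################################################################..........
```

The rest is aligned within 1–2 mm. I'll lower the tip into the trough, then swing the grip back about the tip with a light grip.

Call:
play_rows(
  deltas=[0,-1.5,15,0,5,0,0,30,0,5,0,0,30,0,5,0,0,18,0,5,0,0,5,0,5,0,0,0,0,5],
  newtons=20,
)

```text
t: 9.32
tool_pos: [0.5886, -0.2913, 0.1788]
orientation: [-3.124, 0.316, 0.004]
force: [0.5, -0.0, -1.1]
opening: 0.0179
gripper_force: 20.0
```

Call:
play_rows(
  deltas=[0,0,0,0,5,-3,0,6,0,5,-3.3,0,6.7,0,5,-6.5,0,2,0,5,-6.2,0,2,0,5,-6.2,0,2.5,0,5,-6,0,2.5,0,5,-6,0,3,0,5,-6,0,3,0,5,0,0,0,0,5],
  newtons=5,
)

```text
t: 10.15
tool_pos: [0.546, -0.2835, 0.1516]
orientation: [-3.125, 0.318, 0.002]
force: [0.2, 0.6, -0.4]
opening: 0.0182
gripper_force: 5.0
```

```bash
cat >> h.py <<'E'
def angtab(c,T,X,g,rng=range(30,95,5)):
    G=T+[0,0,g]
    for a in rng:
        v=X*np.cos(np.radians(a))-np.array([0,0,1])*np.sin(np.radians(a)); print(a,proj(c,G+v*.075)[1].round(),proj(c,G+v*.152)[1].round(),end=' | ')
    print()
E
python3 - <<'E'
from h import *
c,T,X=ferrule();print(T); s=robot.read_state();print(s['force'],s['opening'])
cv2.imwrite('pics/w8.png',c['pixels']); angtab(c,T,X,.0055)
u=np.array([-.9796,.2012,0]);O=np.array([.5797,-.2919,0]);d=T-O; print('TCP rest frame',d@u,d@[-u[1],u[0],0],T[2]) 
E
```

```text
ferrule px [300.1  84.6] [298  82   5   6  27]
ferrule px [322.6 159.3] [313 155  20   9 142]
[ 0.54599791 -0.28350455  0.15157945]
[ 0.46628527 -0.04815528 -0.73352616] 0.018174199403099344
30 127.0 19.0 | 35 133.0 35.0 | 40 139.0 50.0 | 45 145.0 65.0 | 50 151.0 80.0 | 55 158.0 94.0 | 60 165.0 108.0 | 65 173.0 122.0 | 70 180.0 135.0 | 75 188.0 149.0 | 80 196.0 162.0 | 85 204.0 175.0 | 90 212.0 188.0 | 
TCP rest frame 0.034703728605734736 -0.0014433246489083925 0.151579454007339
```

It is following the arc, now at about 56° (ferrule row 159). I'll continue to about 46°, then release.

Call:
play_rows(
  deltas=[-4.5,0,4,0,5,-4.5,0,4,0,5,-4.5,0,4.2,0,5,-4.5,0,4.3,0,5,-3,0,3,0,5,-3,0,3,0,5,-2,0,2.5,0,5,0,0,0,0,5],
)

```text
t: 10.87
tool_pos: [0.5213, -0.2784, 0.1267]
orientation: [-3.125, 0.318, 0.001]
force: [1.3, -0.2, -0.6]
opening: 0.018
gripper_force: 5.0
```

```bash
python3 - <<'E'
from h import *
c,T,X=ferrule();print(T); s=robot.read_state();print(s['force'],s['opening'])
cv2.imwrite('pics/w9.png',c['pixels']); angtab(c,T,X,.0055)
u=np.array([-.9796,.2012,0]);O=np.array([.5797,-.2919,0]);d=T-O; print('TCP rest frame',d@u,d@[-u[1],u[0],0],T[2]) 
E
```

```text
ferrule px [297.6  48.7] [295  45   6   8  39]
ferrule px [323.  138.3] [312 132  22  13 220]
[ 0.52130113 -0.27836401  0.12669047]
[ 0.53529506 -0.38609323 -0.96359255] 0.018112060618802522
30 127.0 19.0 | 35 133.0 35.0 | 40 139.0 50.0 | 45 145.0 65.0 | 50 151.0 80.0 | 55 158.0 94.0 | 60 166.0 108.0 | 65 173.0 122.0 | 70 181.0 135.0 | 75 188.0 149.0 | 80 196.0 162.0 | 85 204.0 175.0 | 90 212.0 188.0 | 
TCP rest frame 0.059930976162870526 -0.0015100022591299084 0.12669047283113605
```

Call:
play_rows(
  deltas=[0,0,0,0,24,0,0,0,0,30,0,0,0,0,40,0,0,0,0,45,0,0,0,0,45,0,0,0,0,45,0,0,0,0,45],
)

```text
t: 11.5
tool_pos: [0.522, -0.2786, 0.1275]
orientation: [3.125, -0.317, 0.0]
force: [-0.4, -0.1, -0.5]
opening: 0.0449
gripper_force: 0.0
```

Call:
play_rows(
  deltas=[0,0,-20,0,45,0,0,-20,0,45,0,0,-20,0,45,0,0,0,0,45,0,0,0,0,45],
)

```text
t: 11.92
tool_pos: [0.5229, -0.2792, 0.1889]
orientation: [3.124, -0.317, 0.004]
force: [0.2, 0.1, 0.4]
opening: 0.0453
gripper_force: 0.0
```

```bash
python3 - <<'E'
from h import *
s=robot.read_state();print(s['force'],s['opening'],s['tool_pos'])
c=cam('wrist');p=c['pixels']; t=cam('top','t9.png')['pixels']; sd=cam('side','s9.png')
o=p[0:400,170:480]
a=cv2.resize(sd['pixels'][110:210,320:420],(400,400),interpolation=cv2.INTER_CUBIC)
cv2.imwrite('pics/c9.png',np.hstack([o,a]))
u=np.array([-.9796,.2012,0]);O=np.array([.5797,-.2919,0])
for x,z in((-45,22),(60,127),(60-52,127-52),(100,167)):
    q=O+u*x/1e3+[0,0,z/1e3];print((x,z),proj(c,q).round()-[170,0],(4*(proj(sd,q)-[320,110])+[310,0]).round())
E
```

```text
[0.19072644 0.13099259 0.36575767] 0.04525036502748668 [ 0.52285128 -0.27921811  0.1888992 ]
(-45, 22) [154.  79.] [406. 188.]
(60, 127) [155. 218.] [480. 158.]
(8, 75) [155. 140.] [442. 173.]
(100, 167) [155. 296.] [511. 145.]
```

View pics/c9.png

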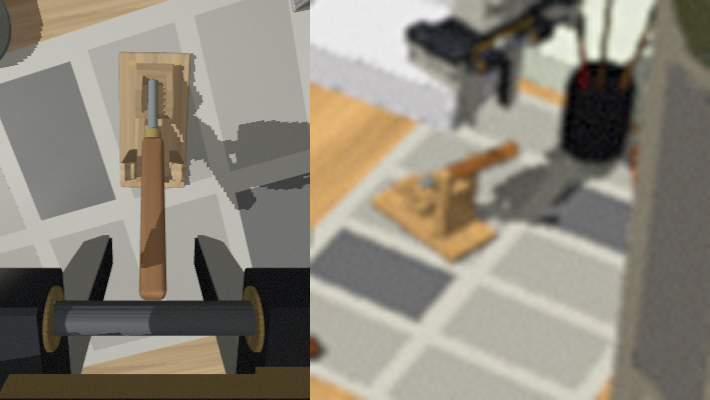

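The burnisher lies properly in the rest: tip at crop px (152,80) against (154,79) predicted, butt at (152,298), rod between the cheeks and handle in the fork. I'll regrasp, lift out and let it swing upright.

Call:
play_rows(
  deltas=[-2,0,30,0,40,0,0,30,0,35,0,0,10,0,30,0,0,0,0,5,0,0,0,0,5,0,0,0,0,5,0,0,0,0,5,0,0,0,0,5,0,0,0,0,5,0,0,0,0,5],
  newtons=20,
)

```text
t: 12.9
tool_pos: [0.5204, -0.2785, 0.1183]
orientation: [3.125, -0.317, 0.002]
force: [-0.4, 0.7, -0.0]
opening: 0.0176
gripper_force: 20.0
```

Call:
play_rows(
  deltas=[0,0,0,0,5,0,0,-10,0,5,0,0,-20,0,5,0,0,-25,0,5,0,0,-30,0,5,0,0,-30,0,5,0,0,-30,0,5,0,0,-15,0,5,0,0,0,0,5],
)

```text
t: 13.65
tool_pos: [0.5218, -0.2794, 0.2838]
orientation: [3.121, -0.317, 0.012]
force: [-0.0, 0.4, -0.2]
opening: 0.0179
gripper_force: 20.0
```

Call:
play_rows(
  deltas=[0,0,0,0,5,0,0,0,0,5,0,0,0,0,5,0,0,0,0,5,0,0,0,0,5,0,0,0,0,5],
  newtons=3,
)

```text
t: 14.15
tool_pos: [0.5197, -0.278, 0.2764]
orientation: [-3.125, 0.317, 0.002]
force: [-0.1, 0.4, -0.7]
opening: 0.0178
gripper_force: 3.0
```

```bash
python3 - <<'E'
from h import *
s=robot.read_state();print(s['force'],s['opening'],s['gripper_force'],s['t'])
for i in range(2):
    c,T,X=ferrule()
print(T)
cv2.imwrite('pics/w10.png',c['pixels']); angtab(c,T,X,.008)
p=c['pixels'][100:270,322]; print([(100+4*i,*x[1:]) for i,x in enumerate(cv2.cvtColor(p[None,::4],cv2.COLOR_BGR2HSV)[0].tolist())])
t=cam('top','t10.png')
# board & lino in top
h=cv2.cvtColor(t['pixels'],cv2.COLOR_BGR2HSV); print(h[150:215:5,197].tolist()); print('lino row',h[172,200:265:3].tolist()); print('lino col',h[146:200:3,225].tolist())
E
```

```text
[-0.07336603  0.39987359 -0.65299494] 0.01775747004960305 2.9999907687306404 14.15
ferrule px [322.5 138.2] [311 132  24  13 233]
ferrule px [322.5 138.2] [311 132  24  13 229]
[ 0.51977518 -0.27809788  0.27672076]
30 128.0 18.0 | 35 133.0 34.0 | 40 139.0 50.0 | 45 145.0 65.0 | 50 152.0 80.0 | 55 159.0 94.0 | 60 166.0 108.0 | 65 174.0 122.0 | 70 181.0 136.0 | 75 189.0 149.0 | 80 197.0 163.0 | 85 205.0 176.0 | 90 213.0 189.0 | 
[(100, 9, 145), (104, 7, 144), (108, 11, 145), (112, 11, 145), (116, 9, 143), (120, 9, 143), (124, 12, 143), (128, 11, 144), (132, 109, 164), (136, 117, 164), (140, 123, 162), (144, 124, 97), (148, 124, 132), (152, 123, 131), (156, 120, 91), (160, 119, 90), (164, 122, 90), (168, 127, 88), (172, 127, 92), (176, 130, 90), (180, 126, 91), (184, 129, 91), (188, 133, 90), (192, 122, 92), (196, 127, 92), (200, 129, 91), (204, 121, 93), (208, 125, 92), (212, 125, 96), (216, 126, 95), (220, 129, 93), (224, 126, 95), (228, 125, 94), (232, 129, 95), (236, 128, 96), (240, 128, 96), (244, 123, 95), (248, 132, 95), (252, 129, 95), (256, 126, 95), (260, 130, 96), (264, 128, 98), (268, 130, 96)]
[[15, 155, 138], [21, 107, 74], [19, 109, 77], [17, 109, 77], [20, 101, 76], [18, 111, 69], [20, 111, 71], [17, 128, 68], [20, 112, 73], [18, 121, 57], [18, 124, 66], [17, 132, 58], [14, 117, 50]]
lino row [[18, 122, 151], [19, 119, 148], [20, 102, 123], [20, 85, 69], [18, 72, 46], [15, 67, 53], [16, 76, 57], [16, 80, 83], [17, 79, 81], [20, 75, 51], [18, 82, 53], [18, 72, 53], [15, 81, 63], [17, 77, 66], [17, 78, 52], [18, 92, 64], [19, 118, 119], [19, 121, 152], [19, 124, 152], [19, 119, 159], [19, 115, 157], [19, 116, 160]]
lino col [[13, 157, 125], [13, 141, 83], [18, 124, 144], [19, 119, 148], [24, 74, 48], [19, 92, 69], [19, 81, 60], [18, 84, 79], [14, 85, 87], [18, 74, 52], [21, 78, 46], [19, 79, 45], [17, 87, 53], [19, 95, 123], [17, 98, 122], [17, 94, 122], [20, 101, 119], [18, 118, 162]]
```

At 3 N friction holds it at 45°. Quick upward and forward jerks with the light grip should ratchet it towards upright.

Call:
play_rows(
  deltas=[20,0,-35,0,5,0,0,0,0,5,0,0,0,0,5],
  newtons=3,
)

```text
t: 14.55
tool_pos: [0.5409, -0.2829, 0.3145]
orientation: [3.124, -0.317, 0.006]
force: [1.0, 0.1, -0.4]
opening: 0.0179
gripper_force: 3.0
```

```bash
python3 - <<'E'
from h import *
for i in range(2): c,T,X=ferrule()
print(T)
E
```

```text
ferrule px [322.3 167.6] [313 164  20   8 121]
ferrule px [322.2 167.5] [313 164  19   8 113]
[ 0.54039798 -0.28273329  0.31365947]
```

That worked, moving it from row 138 to row 167 (about 63°). Once more.

Call:
play_rows(
  deltas=[25,0,-28,0,5,0,0,0,0,5,0,0,0,0,5],
  newtons=3,
)

```text
t: 14.9
tool_pos: [0.5649, -0.2877, 0.3409]
orientation: [3.125, -0.317, 0.003]
force: [-1.0, -0.1, -0.8]
opening: 0.0179
gripper_force: 3.0
```

Call:
play_rows(
  deltas=[-5,0,10,0,5,-10,0,15,0,5,-10,0,15,0,5,0,0,0,0,5],
  newtons=45,
)

```text
t: 15.23
tool_pos: [0.537, -0.2815, 0.2971]
orientation: [-3.124, 0.318, 0.006]
force: [-1.4, 0.1, -2.1]
opening: 0.0178
gripper_force: 45.0
```

```bash
python3 - <<'E'
from h import *
for i in range(1): c,T,X=ferrule()
print(T)
h=cv2.cvtColor(c['pixels'],cv2.COLOR_BGR2HSV); print([(r,*h[r,322,1:]) for r in range(130,200,4)])
angtab(c,T,X,.008,range(60,100,4))
# lino / board from the top view
t=cam('top','t11.png');hh=cv2.cvtColor(t['pixels'],cv2.COLOR_BGR2HSV)
roi=np.zeros(hh.shape[:2],np.uint8); roi[154:189,203:254]=1
m=((hh[...,1]<98)&(hh[...,2]<95)).astype(np.uint8)*roi
m=cv2.morphologyEx(m,cv2.MORPH_CLOSE,np.ones((5,5),np.uint8))
n,l,st,ce=cv2.connectedComponentsWithStats(m);i=1+st[1:,4].argmax();ys,xs=np.where(l==i)
r=cv2.minAreaRect(np.c_[xs,ys].astype(np.float32));b=cv2.boxPoints(r);print(st[i],r)
B=np.array([ray(t,q,.024) for q in b]);print(B.round(4),[np.linalg.norm(B[i]-B[(i+1)%4]).round(4) for i in range(4)])
np.set_printoptions(linewidth=200)
for q in((188.9,147.2),(268.7,143.0),(194,213.5)): print(q,ray(t,q,.021).round(4))
E
```

```text
ferrule px [322.3 180.6] [314 178  17   7  70]
[ 0.53703811 -0.28149574  0.2971224 ]
[(130, np.uint8(94), np.uint8(117)), (134, np.uint8(82), np.uint8(183)), (138, np.uint8(83), np.uint8(182)), (142, np.uint8(83), np.uint8(184)), (146, np.uint8(90), np.uint8(147)), (150, np.uint8(12), np.uint8(105)), (154, np.uint8(10), np.uint8(102)), (158, np.uint8(7), np.uint8(104)), (162, np.uint8(10), np.uint8(106)), (166, np.uint8(10), np.uint8(105)), (170, np.uint8(13), np.uint8(102)), (174, np.uint8(10), np.uint8(106)), (178, np.uint8(124), np.uint8(119)), (182, np.uint8(129), np.uint8(107)), (186, np.uint8(125), np.uint8(92)), (190, np.uint8(125), np.uint8(94)), (194, np.uint8(126), np.uint8(77)), (198, np.uint8(121), np.uint8(82))]
60 166.0 108.0 | 64 172.0 119.0 | 68 178.0 130.0 | 72 184.0 141.0 | 76 190.0 151.0 | 80 197.0 162.0 | 84 203.0 173.0 | 88 210.0 183.0 | 92 217.0 194.0 | 96 223.0 204.0 | 
[208 157  39  27 930] ((227.58375549316406, 170.32742309570312), (38.259666442871094, 25.078962326049805), 4.085616588592529)
[[0.5684 0.3656 0.024 ]
 [0.6484 0.3641 0.024 ]
 [0.6429 0.2434 0.024 ]
 [0.5628 0.2456 0.024 ]] [np.float64(0.08), np.float64(0.1209), np.float64(0.0801), np.float64(0.1201)]
(188.9, 147.2) [0.6771 0.4311 0.021 ]
(268.7, 143.0) [0.6976 0.1788 0.021 ]
(194, 213.5) [0.4667 0.4034 0.021 ]
```

The tool is now about 74° steep, tip row ~148, held at 45 N. I'll carry it over the board for a closer look.

Call:
play_rows(
  deltas=[0,-5,0,-5.8,5,0,-12,0,-5.8,5,0,-20,0,-5.8,5,-2.4,-30,0,0,5,-2.4,-38,0,0,5,-2.4,-38,0,0,5,-2.4,-38,0,0,5,-2.4,-38,0,0,5,-2.4,-38,0,0,5,-2.4,-38,0,0,5],
)

```text
t: 16.17
tool_pos: [0.4996, 0.0112, 0.3027]
orientation: [3.137, 0.159, 0.006]
force: [0.3, 0.4, -0.3]
opening: 0.0177
gripper_force: 45.0
```

Call:
play_rows(
  deltas=[-2.4,-38,0,0,5,-2.4,-38,0,0,5,-2.4,-38,0,0,5,-2.4,-38,0,0,5,-2.4,-38,0,0,5,-2.4,-38,0,0,5,-2.4,-28,0,0,5,0,-15,0,0,5,0,0,0,0,5,0,0,0,0,5],
)

```text
t: 17.0
tool_pos: [0.4554, 0.2785, 0.302]
orientation: [-3.137, -0.162, -0.004]
force: [0.3, -0.7, -0.9]
opening: 0.0181
gripper_force: 45.0
```

```bash
python3 - <<'E'
from h import *
c,T,X=ferrule();print(T,np.degrees(np.arctan2(X[1],X[0])))
cv2.imwrite('pics/w12.png',c['pixels'])
np.save('w12.npy',np.r_[c['mtx'].ravel(),c['eye'],c['rotation'].ravel()])
E
```

```text
ferrule px [321.9 180.7] [314 178  15   7  70]
[0.45541075 0.27850453 0.30198886] 5.921623639929507
```

View pics/w12.png

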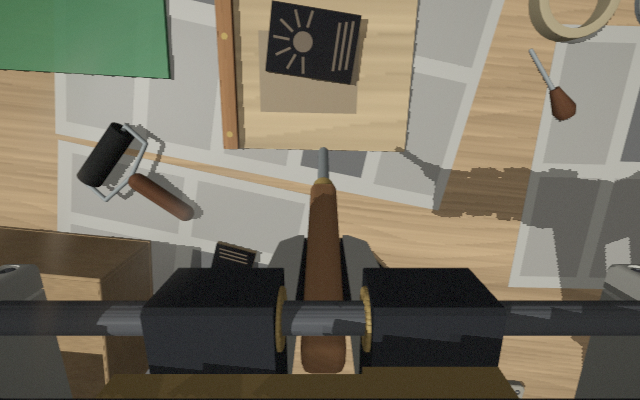

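The lino's top corners are at (274,1), (361,14), (354,85) and (266,73), and the left batten's inner edge is near columns 232–239. The far batten is out of frame, so I'll go 70 mm forward and measure with masks.

Call:
play_rows(
  deltas=[15,0,0,0,5,25,0,0,0,5,20,0,0,0,5,10,0,0,0,5,0,0,0,0,5,0,0,0,0,5],
)

```text
t: 17.55
tool_pos: [0.5252, 0.2833, 0.3006]
orientation: [3.138, 0.156, -0.0]
force: [-0.1, -1.2, -0.0]
opening: 0.0174
gripper_force: 45.0
```

```bash
cat > meas.py <<'E'
from h import *
def lino(c,thr=70,zt=.024,z=None):
    h=cv2.cvtColor(c['pixels'],cv2.COLOR_BGR2HSV); m=(h[...,2]<thr).astype(np.uint8)
    # restrict to board area (world window)
    W=[proj(c,[x,y,.024]) for x,y in((.47,.22),(.70,.20),(.665,.42),(.45,.40))]
    roi=np.zeros(m.shape,np.uint8); cv2.fillPoly(roi,[np.array(W).round().astype(np.int32)],1); m*=roi
    m=cv2.morphologyEx(m,cv2.MORPH_CLOSE,np.ones((9,9),np.uint8)); m=cv2.morphologyEx(m,cv2.MORPH_OPEN,np.ones((9,9),np.uint8))
    n,l,st,ce=cv2.connectedComponentsWithStats(m); i=1+st[1:,4].argmax()
    cn=max(cv2.findContours((l==i).astype(np.uint8),0,1)[0],key=cv2.contourArea).reshape(-1,2)
    P=np.array([ray(c,q,zt)[:2] for q in cn])
    r=cv2.minAreaRect((P*1000).astype(np.float32)); B=cv2.boxPoints(r)
    return st[i],r,B
E
python3 - <<'E'
from meas import *
c,T,X=ferrule();print(T)
cv2.imwrite('pics/w13.png',c['pixels'])
for thr in(60,80): print(lino(c,thr))
h=cv2.cvtColor(c['pixels'],cv2.COLOR_BGR2HSV)
def prof(P,Q,n,z):
    out=[]
    for s in np.linspace(0,1,n):
        p=np.array(P)*(1-s)+np.array(Q)*s; q=proj(c,[*p,z]).round().astype(int)
        if 0<=q[0]<640 and 0<=q[1]<400: out.append((*(p*1000).round().astype(int).tolist(),*h[q[1],q[0]].tolist()))
    return out
# far batten profiles along x at two y's, left batten profiles along y at two x's
for y in(.24,.36): print('far',y,prof((.64,y),(.72,y),33,.015))
for x in(.50,.60): print('left',x,prof((x,.36),(x,.44),33,.015))
E
```

```text
ferrule px [314.7  37. ] [311  34   8   7  42]
ferrule px [321.9 180.8] [314 178  17   7  76]
[0.52522533 0.28328873 0.30063837]
(array([ 267,   64,   89,   73, 5009], dtype=int32), ((607.8367309570312, 308.5992431640625), (108.68988800048828, 79.04608917236328), 87.44004821777344), array([[565.92584, 256.07382],
       [644.893  , 252.54324],
       [649.7476 , 361.12466],
       [570.78046, 364.65524]], dtype=float32))
(array([ 267,   64,   89,   74, 5119], dtype=int32), ((607.9381103515625, 308.1119079589844), (109.90128326416016, 79.29672241210938), 87.46148681640625), array([[565.89484, 254.97127],
       [645.1137 , 251.45912],
       [649.9814 , 361.25256],
       [570.7625 , 364.7647 ]], dtype=float32))
far 0.24 [(640, 240, 19, 69, 206), (642, 240, 20, 69, 201), (645, 240, 19, 71, 202), (648, 240, 19, 70, 204), (650, 240, 19, 71, 200), (653, 240, 19, 70, 197), (655, 240, 19, 71, 193), (658, 240, 20, 72, 191), (660, 240, 20, 71, 193), (662, 240, 19, 71, 194), (665, 240, 19, 74, 190), (668, 240, 19, 74, 190), (670, 240, 20, 73, 191), (672, 240, 19, 76, 192), (675, 240, 20, 73, 
[... 2275 characters left out ...]
72, 19, 62, 164), (600, 375, 19, 64, 163), (600, 378, 20, 69, 181), (600, 380, 20, 75, 190), (600, 382, 19, 72, 190), (600, 385, 19, 72, 191), (600, 387, 19, 74, 190), (600, 390, 19, 72, 191), (600, 392, 19, 74, 190), (600, 395, 20, 74, 190), (600, 397, 19, 72, 190), (600, 400, 18, 81, 117), (600, 402, 19, 84, 116), (600, 405, 18, 86, 115), (600, 408, 15, 120, 64), (600, 410, 14, 122, 132), (600, 412, 14, 119, 161), (600, 415, 14, 120, 162), (600, 418, 15, 119, 165), (600, 420, 15, 120, 162), (600, 422, 15, 116, 167), (600, 425, 15, 118, 169), (600, 428, 14, 116, 172), (600, 430, 16, 48, 180), (600, 432, 23, 11, 178), (600, 435, 23, 13, 179), (600, 438, 27, 13, 178), (600, 440, 27, 13, 179)]
```

This fits the sizes given: the lino measures 79 x 110 mm at -2.5°. The board is at +4.6°, the far-batten gap is 20/34 mm and the left-batten gap is 41/51 mm. I'll lower the tip behind the near side, a little right of its centre.

Call:
play_rows(
  deltas=[-7.7,-7,0,1.1,5,-7,-6.7,0,0,5,0,0,20,0,5,0,0,35,0,5,0,0,40,0,5,0,0,35,0,5,0,0,15,0,5,0,0,5,0,5,0,0,0,0,5,0,0,0,0,5],
)

```text
t: 18.43
tool_pos: [0.5091, 0.2974, 0.1522]
orientation: [-3.138, -0.13, -0.003]
force: [0.5, -0.0, -1.1]
opening: 0.0178
gripper_force: 45.0
```

```bash
python3 - <<'E'
from meas import *
c,T,X=ferrule();print(T,np.degrees(np.arctan2(X[1],X[0])),robot.read_state()['force'])
cv2.imwrite('pics/w14.png',c['pixels'])
tip=T+[0,0,.0087]+.148*(X*np.cos(1.3)-np.array([0,0,1])*np.sin(1.3)); print('tip',tip,proj(c,tip))
h=cv2.cvtColor(c['pixels'],cv2.COLOR_BGR2HSV); print([(r,*h[r,322].tolist()) for r in range(100,176,3)])
st,r,B=lino(c,80);print(st,r,B)
ex=np.array([.9968,.0802]);ey=np.array([-.0802,.9968]);print('tip board',tip[:2]@ex,tip[:2]@ey,'corners',[(b@ex,b@ey) for b in B])
E
```

```text
ferrule px [322.4 180.8] [314 178  17   6  77]
[0.5090829  0.29736126 0.15222746] 4.732068613595275 [-0.35765769 -0.22720526 -0.56817645]
tip [0.54853771 0.30062727 0.01839945] [323.53939892 150.17810637]
[(100, 0, 0, 37), (103, 10, 25, 31), (106, 0, 7, 36), (109, 60, 14, 37), (112, 120, 15, 34), (115, 8, 28, 37), (118, 90, 8, 34), (121, 0, 0, 31), (124, 60, 14, 37), (127, 60, 8, 32), (130, 19, 65, 160), (133, 18, 67, 163), (136, 19, 66, 163), (139, 19, 63, 163), (142, 19, 68, 164), (145, 19, 64, 163), (148, 78, 11, 119), (151, 72, 11, 119), (154, 80, 13, 119), (157, 68, 9, 118), (160, 78, 11, 120), (163, 78, 11, 120), (166, 83, 8, 121), (169, 83, 9, 118), (172, 72, 11, 119), (175, 84, 11, 117)]
[  253    21   138   114 12225] ((607.837646484375, 308.3555908203125), (109.93213653564453, 79.70673370361328), 87.40019989013672) [[565.53204 255.25385]
 [645.1568  251.63837]
 [650.14325 361.45734]
 [570.5185  365.0728 ]]
tip board 0.5708926929099181 0.25567253638831294 corners [(np.float64(584.1936993041992), np.float64(209.08136302490237)), (np.float64(663.2736945678711), np.float64(199.09154862060547)), (np.float64(677.0516694946289), np.float64(308.15918433837896)), (np.float64(597.9716742309571), np.float64(318.1489987426758))]
```

Call:
play_rows(
  deltas=[0,0,4,0,5,4,0,0,0,5,4,0,0,0,5,4,0,0,0,5,4,0,0,0,5,4,0,0,0,5,4,0,0,0,5,4,0,0,0,5,0,0,0,0,5,0,0,0,0,5],
)

```text
t: 19.32
tool_pos: [0.5369, 0.2991, 0.1463]
orientation: [3.139, 0.129, 0.0]
force: [-1.1, -1.5, -1.4]
opening: 0.0178
gripper_force: 45.0
```

```bash
cat > st.py <<'E'
from meas import *
c,T,X=ferrule();print(T,np.degrees(np.arctan2(X[1],X[0])),robot.read_state()['force'])
tip=(T+[0,0,.0087]+.148*(X*np.cos(1.3)-np.array([0,0,1])*np.sin(1.3)))*1e3
ex=np.array([.9968,.0802]);ey=np.array([-.0802,.9968])
st,r,B=lino(c,80);print(st,np.round(r[1],1))
L=np.array([(b@ex,b@ey) for b in B])
print('tip board',tip[:2]@ex,tip[:2]@ey,tip[2]);print('gaps x,y:',(np.array([697,359])-L).round(1).tolist())
E
python3 st.py
```

```text
ferrule px [325.2  14.3] [320   9  11  12  98]
ferrule px [322.4 180.8] [314 178  17   6  78]
[0.53685636 0.29911819 0.14630445] 4.690858621862212 [ 0.08275202  0.31572446 -1.24481741]
[  253    41   137   111 12192] [109.6  80.2]
tip board 598.71831620696 255.16793341048697 12.400667963274604
gaps x,y: [[99.9, 150.2], [20.2, 158.6], [8.6, 49.7], [88.4, 41.2]]
```

Call:
play_rows(
  deltas=[4,0,0,0,5,4,0,0,0,5,4,0,0,0,5,2,0,0,0,5,0,0,0,0,5,0,0,0,0,5],
)

```text
t: 19.87
tool_pos: [0.5507, 0.3003, 0.1463]
orientation: [-3.139, -0.129, -0.0]
force: [0.2, 0.1, -1.1]
opening: 0.0174
gripper_force: 45.0
```

```bash
python3 st.py
```

```text
ferrule px [325.3  33.8] [320  29  11  11  91]
ferrule px [322.6 180.9] [314 178  18   7  80]
[0.55074454 0.30032939 0.14634368] 4.692090289800645 [-0.50673246  1.0454986  -1.08501852]
[  256    47   134   103 12380] [ 81.8 109.7]
tip board 612.659183088897 255.26228463026527 12.44222208623924
gaps x,y: [[80.3, 46.0], [82.5, 155.7], [0.7, 157.3], [-1.6, 47.7]]
```

Call:
play_rows(
  deltas=[1.5,0,0,0,5,1.5,0,0,0,5,0,0,0,0,5,0,0,0,0,5],
)

```text
t: 20.25
tool_pos: [0.5531, 0.3007, 0.1462]
orientation: [-3.139, -0.129, 0.001]
force: [-2.8, 0.2, -0.4]
opening: 0.0174
gripper_force: 45.0
```

```bash
python3 st.py
```

```text
ferrule px [325.5  36.5] [321  31  10  12  90]
ferrule px [322.5 181.1] [314 178  17   7  79]
[0.55312983 0.30067509 0.14615302] 4.705973984678053 [-2.71673634  0.3302654  -0.89127085]
[  256    50   134   100 12194] [ 79.8 109.4]
tip board 615.0645421956524 255.4251636530368 12.212505469054113
gaps x,y: [[80.0, 48.2], [79.8, 157.6], [-0.1, 157.4], [0.2, 48.0]]
```

The lino is flush against the far batten, with gaps of 0 ± 0.3 mm and 2.7 N on the tip. Now I'll back off and go round to the right side.

Call:
play_rows(
  deltas=[-10,0,0,0,5,-15,0,0,0,5,0,15,0,0,5,0,25,0,0,5,0,20,0,0,5,0,9.4,0,0,5,0,0,0,0,5,15,0,0,0,5,25,0,0,0,5,20,0,0,0,5],
)

```text
t: 21.13
tool_pos: [0.5955, 0.2352, 0.1469]
orientation: [-3.138, -0.129, -0.003]
force: [0.4, -0.0, -0.9]
opening: 0.0176
gripper_force: 45.0
```

Call:
play_rows(
  deltas=[12,0,0,0,5,0,0,0,0,5,0,0,0,0,5],
)

```text
t: 21.38
tool_pos: [0.6062, 0.2359, 0.1461]
orientation: [-3.139, -0.129, 0.0]
force: [0.2, -0.4, -1.6]
opening: 0.0175
gripper_force: 45.0
```

```bash
python3 st.py
```

```text
ferrule px [304.6   0.9] [295   0  17   4  38]
ferrule px [322.4 180.9] [314 178  18   7  85]
[0.60623159 0.23587683 0.14609747] 4.702788537969832 [-0.04508331 -0.58050079 -1.29958244]
[  179   111   129    91 10644] [ 79.5 109.6]
tip board 662.7995657418454 186.57329901327327 12.183232497577107
gaps x,y: [[79.7, 48.2], [79.5, 157.8], [-0.1, 157.7], [0.2, 48.0]]
```

Call:
play_rows(
  deltas=[0,-5,0,0,5,0,-5,0,0,5,0,-5,0,0,5,0,-5,0,0,5,0,-5,0,0,5,0,-5,0,0,5,0,-5,0,0,5,0,-5,0,0,5,0,-5,0,0,5,0,0,0,0,5],
)

```text
t: 22.27
tool_pos: [0.6022, 0.2813, 0.1464]
orientation: [-3.138, -0.13, -0.0]
force: [-0.1, 0.1, -1.5]
opening: 0.0178
gripper_force: 45.0
```

```bash
python3 st.py
```

```text
ferrule px [299.1  97.6] [295  93   9  11  53]
ferrule px [322.2 180.9] [313 178  19   7  88]
[0.60215609 0.28127548 0.1464227 ] 4.745135740692791 [ 0.85741444 -1.04152731 -0.61313384]
[  178   111   140    90 11382] [ 78.7 119.2]
tip board 662.3780177920369 232.18278752628447 12.517313170986755
gaps x,y: [[79.3, 2.2], [79.0, 121.4], [0.3, 121.1], [0.7, 1.9]]
```

Call:
play_rows(
  deltas=[0,-4,0,0,5,0,-4,0,0,5,0,-2.5,0,0,5,0,-1,0,0,5,0,0,0,0,5,0,0,0,0,5],
)

```text
t: 22.82
tool_pos: [0.6014, 0.2917, 0.1465]
orientation: [-3.139, -0.129, -0.0]
force: [0.4, -0.2, -0.9]
opening: 0.0177
gripper_force: 45.0
```

```bash
python3 st.py
```

```text
ferrule px [310.2  98.2] [305  94  11  10  70]
ferrule px [322.1 180.9] [313 178  19   7  86]
[0.6014123  0.29166562 0.14646613] 4.709999881925936 [ 0.90546829 -0.9571056  -0.04737093]
[  190   111   128    91 10459] [ 79.6 109.5]
tip board 662.4699558503706 242.57505300195345 12.561929871559297
gaps x,y: [[80.1, 1.5], [79.9, 111.0], [0.2, 110.8], [0.5, 1.3]]
```

About 1 mm remains, so I'll nudge until there is a force.

Call:
play_rows(
  deltas=[0,-1,0,0,5,0,-1,0,0,5,0,0,0,0,5],
)

```text
t: 23.12
tool_pos: [0.6013, 0.2932, 0.1464]
orientation: [3.138, 0.129, -0.0]
force: [-0.5, -1.1, 0.4]
opening: 0.0181
gripper_force: 45.0
```

Call:
play_rows(
  deltas=[0,-1,0,0,5,0,0,0,0,5,0,0,0,0,5],
)

```text
t: 23.37
tool_pos: [0.6013, 0.2939, 0.1465]
orientation: [3.138, 0.128, -0.0]
force: [-0.9, -4.2, 0.3]
opening: 0.0175
gripper_force: 45.0
```

```bash
python3 st.py
```

```text
ferrule px [312.5  98.3] [308  94  10  10  59]
ferrule px [322.7 180.9] [314 178  19   7  89]
[0.6012794  0.29386363 0.14649058] 4.681724589958193 [-0.86067346 -5.60552304  0.81347112]
[  191   111   137    91 10523] [ 79.6 116.8]
tip board 662.5137932737615 244.75715310905937 12.582168913787273
gaps x,y: [[80.1, 0.8], [79.8, 117.6], [0.2, 117.5], [0.4, 0.7]]
```

It is snug against the left batten, pressing at about 5 N. I'll go back round for a final light nudge in x.

Call:
play_rows(
  deltas=[0,5,0,0,5,0,10,0,0,5,-15,0,0,0,5,-30,0,0,0,5,-25,0,0,0,5,-7,0,0,0,5,0,-15,0,0,5,0,-30,0,0,5,0,-20,0,0,5,0,-9,0,0,5],
)

```text
t: 24.25
tool_pos: [0.5199, 0.35, 0.1469]
orientation: [-3.137, -0.131, -0.002]
force: [-0.7, -0.4, -1.7]
opening: 0.0177
gripper_force: 45.0
```

```bash
python3 st.py
```

```text
ferrule px [322.1 180.8] [314 178  17   7  79]
[0.51986414 0.35003058 0.14689916] 4.782868732508405 [-1.6330226   0.27769527 -0.0869829 ]
[  260    11   138   105 13283] [ 79.5 109.8]
tip board 585.8634618204921 307.3437660970881 13.040957566717498
gaps x,y: [[80.2, 0.4], [79.7, 110.2], [0.2, 109.9], [0.6, 0.1]]
```

Call:
play_rows(
  deltas=[10,0,0,0,5,10,0,0,0,5,5,0,0,0,5,2,0,0,0,5,1,0,0,0,5,0,0,0,0,5],
)

```text
t: 24.8
tool_pos: [0.5476, 0.3489, 0.1463]
orientation: [3.139, 0.128, -0.001]
force: [0.6, -0.3, -0.9]
opening: 0.0177
gripper_force: 45.0
```

Call:
play_rows(
  deltas=[1,0,0,0,5,0,0,0,0,5,0,0,0,0,5],
)

```text
t: 25.05
tool_pos: [0.5482, 0.3493, 0.1464]
orientation: [3.139, 0.129, -0.0]
force: [-0.3, -0.3, -0.8]
opening: 0.0177
gripper_force: 45.0
```

```bash
python3 st.py
```

```text
ferrule px [322.6 180.9] [314 178  18   7  80]
[0.54822408 0.34933752 0.1464213 ] 4.706918208300907 [-1.01816032 -0.79430933 -1.26870098]
[  258    49   134   100 12230] [ 79.8 109.8]
tip board 614.0772271662132 304.325971220639 12.505392164512463
gaps x,y: [[80.1, 0.6], [79.8, 110.4], [-0.0, 110.2], [0.3, 0.4]]
```

Gaps are already within noise (0.0–0.6 mm). One more millimetre or so to feel the batten.

Call:
play_rows(
  deltas=[1,0,0,0,5,0.5,0,0,0,5,0,0,0,0,5,0,0,0,0,5],
)

```text
t: 25.43
tool_pos: [0.5494, 0.3496, 0.1463]
orientation: [3.139, 0.129, -0.002]
force: [-3.9, -1.6, 1.7]
opening: 0.0174
gripper_force: 45.0
```

```bash
python3 st.py
```

```text
ferrule px [322.7 181.2] [314 178  18   7  80]
[0.54937344 0.34957782 0.14625671] 4.7158497635774586 [-4.27066815 -0.82017394  0.5986187 ]
[  258    50   134   100 12178] [ 79.9 109.6]
tip board 615.2421371354017 304.4794925290318 12.30049234981298
gaps x,y: [[79.9, 0.6], [79.6, 110.2], [-0.2, 110.0], [0.0, 0.4]]
```

Firm contact at about 4 N with the gaps at zero. I'll back off, lift and carry the burnisher back to the rest.

Call:
play_rows(
  deltas=[-10,0,0,0,5,-15,0,0,0,5,0,0,-20,0,5,0,0,-30,0,5,0,0,-35,0,5,0,0,-35,0,5,0,0,-20,0,5,0,0,-10,0,5,0,0,0,0,5,0,0,0,0,5],
)

```text
t: 26.32
tool_pos: [0.5253, 0.3474, 0.2957]
orientation: [3.139, 0.129, 0.001]
force: [0.4, -0.1, -1.4]
opening: 0.0175
gripper_force: 45.0
```

```bash
cp st.py st2.py; python3 st.py
```

```text
ferrule px [322.  180.8] [314 178  17   7  77]
[0.52534803 0.3474166  0.29568499] 4.693403300193826 [-0.03131309 -0.12198584 -1.54445043]
[ 280   50   88   68 5562] [ 80.  109.4]
tip board 591.1203373370151 304.2365187939537 161.7926619097485
gaps x,y: [[80.1, 0.8], [79.9, 110.2], [-0.1, 110.0], [0.1, 0.6]]
```

Call:
play_rows(
  deltas=[0,15,0,0,5,0,28,0,0,5,0,38,0,0,5,0,38,0,0,5,0,38,0,0,5,0,38,0,0,5,0,38,0,0,5,0,38,0,0,5,0,38,0,0,5,0,38,0,0,5],
)

```text
t: 27.2
tool_pos: [0.5522, -0.0008, 0.294]
orientation: [-3.139, -0.129, 0.005]
force: [1.5, 0.5, -0.6]
opening: 0.0175
gripper_force: 45.0
```

Call:
play_rows(
  deltas=[0,38,0,0,5,0,38,0,0,5,0,38,0,0,5,0,38,0,0,5,0,38,0,0,5,0,38,0,0,5,0,36,0,0,5,0,18,0,5.4,5,0,10,0,5.4,5,0,0,0,5.5,5],
)

```text
t: 28.03
tool_pos: [0.5745, -0.2925, 0.293]
orientation: [-3.123, 0.33, 0.007]
force: [0.2, -0.7, 0.1]
opening: 0.018
gripper_force: 45.0
```

Call:
play_rows(
  deltas=[0,0,0,0,5,0,0,0,0,5],
)

```text
t: 28.2
tool_pos: [0.5755, -0.2896, 0.2943]
orientation: [-3.125, 0.314, 0.005]
force: [0.7, -0.2, -0.5]
opening: 0.0178
gripper_force: 45.0
```

```bash
cat > rs.py <<'E'
from h import *
c,T,X=ferrule();s=robot.read_state();print(T,np.degrees(np.arctan2(X[1],X[0])),s['force'],s['opening'],s['t'])
u=np.array([-.9796,.2012,0]);O=np.array([.5797,-.2919,0]);d=(T-O)*1e3; print('TCP rest frame',d@u,d@[-u[1],u[0],0],T[2]*1e3)
E
python3 rs.py
```

```text
ferrule px [322.1 180.8] [314 178  18   7  81]
[ 0.57545332 -0.28955657  0.29430431] -11.465856730339132 [ 0.36636956  0.43808714 -0.30939791] 0.01800656949652646 28.25
TCP rest frame 4.631544617670429 -1.4411884884223367 294.3043072847282
```

Call:
play_rows(
  deltas=[1,0,25,0,5,0,0,35,0,5,0,0,35,0,5,0,0,20,0,5,0,0,10,0,5,0,0,1,0,5,0,0,0,0,5,0,0,0,0,5],
)

```text
t: 28.92
tool_pos: [0.5786, -0.2901, 0.1728]
orientation: [3.124, -0.316, 0.005]
force: [-0.2, 0.2, -0.6]
opening: 0.0176
gripper_force: 45.0
```

```bash
python3 rs.py
```

```text
ferrule px [322.2 180.6] [314 178  18   7  73]
[ 0.5785898  -0.29008765  0.17283494] -11.536630646377922 [ 0.25890938  0.13816074 -0.76477643] 0.017502732385762446 28.9667
TCP rest frame 1.4521932093250172 -1.5520071544251972 172.83494011134496
```

Call:
play_rows(
  deltas=[0,0,0,0,5,-2,0,6.5,0,5,-2,0,6.5,0,5,-6,0,2.5,0,5,-6,0,2.5,0,5,-5.8,0,3,0,5,-5.7,0,3,0,5,-5.5,0,3.5,0,5,-5.4,0,3.5,0,5,0,0,0,0,5],
  newtons=5,
)

```text
t: 29.8
tool_pos: [0.5384, -0.2815, 0.1384]
orientation: [-3.125, 0.318, 0.002]
force: [-1.4, 0.5, -0.2]
opening: 0.018
gripper_force: 5.0
```

```bash
python3 rs.py
```

```text
ferrule px [299.2  73.9] [297  71   6   7  32]
ferrule px [322.6 149.7] [313 145  21  10 163]
[ 0.53842742 -0.2814903   0.13839581] -11.612289078939355 [ 0.38291289 -0.87370503 -0.9941184 ] 0.017727762063344695 29.85
TCP rest frame 42.52504698242464 -1.8932977480740831 138.3958077378328
```

Following nicely (ferrule row 181 → 150). I'll finish the arc, release and rise.

Call:
play_rows(
  deltas=[-5,0,4,0,5,-5,0,4,0,5,-4,0,3.8,0,5,-3,0,3,0,5,0,0,0,0,5,0,0,0,0,5],
)

```text
t: 30.35
tool_pos: [0.5228, -0.2783, 0.1242]
orientation: [-3.125, 0.318, 0.001]
force: [0.1, -0.2, -0.1]
opening: 0.0177
gripper_force: 5.0
```

```bash
python3 rs.py
```

```text
ferrule px [297.6  50.3] [295  47   6   8  39]
ferrule px [322.9 136.5] [312 131  23  12 214]
[ 0.52277815 -0.27828733  0.1242135 ] -11.605322319475798 [ 0.26637794  0.36197756 -0.89424633] 0.017788626353942277 30.4
TCP rest frame 58.499510646815914 -1.8822923413137485 124.21349754417085
```

Call:
play_rows(
  deltas=[0,0,0,0,22,0,0,0,0,28,0,0,0,0,38,0,0,0,0,45,0,0,0,0,45,0,0,0,0,45,0,0,0,0,45,0,0,0,0,45],
)

```text
t: 31.07
tool_pos: [0.5232, -0.2785, 0.1246]
orientation: [-3.126, 0.317, -0.0]
force: [-0.6, 0.6, 0.1]
opening: 0.045
gripper_force: 0.0
```

Call:
play_rows(
  deltas=[0,0,-15,0,45,0,0,-20,0,45,0,0,-20,0,45,0,0,-15,0,45,0,0,0,0,45,0,0,0,0,45],
)

```text
t: 31.57
tool_pos: [0.5238, -0.2789, 0.1954]
orientation: [3.125, -0.317, 0.003]
force: [0.2, -0.4, -0.0]
opening: 0.0453
gripper_force: 0.0
```

```bash
python3 rs.py; python3 - <<'E'
from h import *
c=cam('wrist','w20.png');u=np.array([-.9796,.2012,0]);O=np.array([.5797,-.2919,0])
for x,z in((-45,22),(60,127),(100,167)): print((x,z),proj(c,O+u*x/1e3+[0,0,z/1e3]).round())
h=cv2.cvtColor(c['pixels'],cv2.COLOR_BGR2HSV)
col=int(proj(c,O+u*.06+[0,0,.127])[0])-2
print(col,[(r,*h[r,col].tolist()) for r in range(60,310,6)])
print([(x,*h[200,x].tolist()) for x in range(290,355,4)])
E
```

```text
ferrule px [346.6  65.5] [344  63   6   6  26]
ferrule px [323.  132.5] [315 128  17  10 135]
[ 0.52379799 -0.27887336  0.19542383] -11.599453748710806 [-0.65895298 -0.2407406   1.07048806] 0.04520638102527091 31.6167
TCP rest frame 57.382564586310615 -1.5134120338743013 195.4238300068528
(-45, 22) [326.  79.]
(60, 127) [326. 216.]
(100, 167) [327. 292.]
324 [(60, 18, 83, 175), (66, 17, 88, 154), (72, 18, 84, 164), (78, 75, 8, 132), (84, 75, 11, 135), (90, 75, 11, 135), (96, 84, 10, 133), (102, 78, 10, 134), (108, 90, 10, 133), (114, 83, 8, 134), (120, 84, 9, 136), (126, 22, 94, 146), (132, 21, 119, 158), (138, 14, 122, 132), (144, 14, 124, 132), (150, 15, 126, 134), (156, 15, 122, 134), (162, 15, 124, 134), (168, 15, 125, 135), (174, 15, 122, 136), (180, 14, 121, 139), (186, 14, 121, 139), (192, 15, 125, 139), (198, 15, 119, 141), (204, 14, 121, 141), (210, 15, 121, 141), (216, 14, 123, 141), (222, 15, 118, 143), (228, 15, 122, 142), (234, 15, 122, 142), (240, 14, 124, 121), (246, 15, 129, 95), (252, 15, 130, 94), (258, 14, 118, 97), (264, 14, 125, 143), (270, 14, 123, 143), (276, 14, 122, 142), (282, 14, 120, 145), (288, 15, 122, 151), (294, 14, 124, 128), (300, 23, 16, 128), (306, 90, 28, 46)]
[(290, 24, 13, 192), (294, 27, 12, 192), (298, 26, 11, 191), (302, 25, 15, 193), (306, 24, 13, 191), (310, 27, 13, 191), (314, 14, 125, 149), (318, 14, 124, 140), (322, 15, 122, 142), (326, 15, 121, 137), (330, 14, 127, 131), (334, 14, 132, 81), (338, 27, 12, 190), (342, 27, 12, 189), (346, 23, 12, 189), (350, 23, 12, 191), (354, 27, 12, 187)]
```

The burnisher is back in the rest, tip at row ~76 and butt at row ~297, matching the first placement. I'll rise clear, check quickly and hand in.

Call:
play_rows(
  deltas=[0,0,-25,0,45,0,0,-30,0,45,0,0,-30,0,45,0,0,-15,0,45,0,0,0,0,45,0,0,0,0,45,0,0,0,0,45],
)

```text
t: 32.25
tool_pos: [0.5225, -0.2781, 0.2919]
orientation: [-3.124, 0.317, 0.005]
force: [0.1, 1.0, -0.6]
opening: 0.0448
gripper_force: 0.0
```

```bash
python3 - <<'E'
from h import *
t=cam('top');o=cv2.imread('pics/top0.png')
d=cv2.absdiff(t['pixels'],o).max(2); m=(d>45).astype(np.uint8); m=cv2.morphologyEx(m,cv2.MORPH_OPEN,np.ones((3,3),np.uint8))
n,l,st,ce=cv2.connectedComponentsWithStats(m); print(st[1:][st[1:,4]>15].tolist())
c=cam('wrist');h=cv2.cvtColor(c['pixels'],cv2.COLOR_BGR2HSV)
u=np.array([-.9796,.2012,0]);O=np.array([.5797,-.2919,0])
for x,z in((-45,22),(100,167)):
    q=proj(c,O+u*x/1e3+[0,0,z/1e3]).round().astype(int);print(q,[(r,*h[r,q[0]-2].tolist()) for r in range(q[1]-8,q[1]+10,2)])
print(robot.close_job())
E
```

```text
[[471, 127, 36, 30, 523], [430, 133, 28, 43, 213], [198, 150, 35, 27, 429], [469, 152, 4, 4, 16], [465, 156, 40, 6, 155], [514, 157, 12, 22, 183], [209, 158, 40, 26, 531], [402, 161, 25, 31, 466], [437, 165, 71, 68, 1859], [498, 183, 5, 6, 22], [424, 185, 5, 5, 22], [516, 190, 30, 10, 183], [419, 192, 6, 6, 27], [426, 193, 5, 6, 22], [410, 196, 7, 7, 36], [357, 199, 10, 44, 334], [430, 199, 11, 19, 117], [517, 201, 56, 46, 1735], [381, 204, 30, 43, 217], [459, 221, 95, 90, 3134], [454, 227, 32, 32, 282], [399, 239, 5, 6, 21], [395, 247, 52, 58, 752], [329, 252, 91, 148, 5458], [444, 259, 7, 5, 25], [516, 265, 74, 43, 1193], [601, 265, 12, 7, 71], [615, 272, 24, 39, 449], [589, 277, 12, 7, 49], [530, 280, 12, 6, 45], [590, 283, 13, 52, 578], [511, 292, 6, 4, 21], [517, 294, 75, 74, 1956], [424, 305, 31, 22, 445], [273, 311, 58, 37, 1262], [482, 311, 32, 10, 136], [492, 318, 18, 8, 76], [630, 319, 8, 19, 88], [469, 333, 63, 67, 664], [546, 332, 34, 32, 837], [603, 333, 13, 7, 54], [241, 334, 75, 66, 2282], [377, 336, 122, 64, 4096], [403, 343, 6, 4, 20], [593, 342, 11, 7, 49], [593, 349, 11, 6, 41]]
[326  84] [(76, 17, 84, 151), (78, 17, 84, 166), (80, 17, 84, 161), (82, 78, 9, 138), (84, 75, 7, 138), (86, 80, 11, 136), (88, 80, 11, 138), (90, 84, 9, 138), (92, 78, 9, 137)]
[326 235] [(227, 15, 129, 142), (229, 14, 121, 143), (231, 13, 119, 144), (233, 15, 123, 155), (235, 15, 123, 153), (237, 14, 124, 127), (239, 14, 129, 113), (241, 27, 14, 188), (243, 27, 12, 189)]
the job is handed in; nothing more can be done
None
```

Job handed in at about 32 s: the lino measures snug against both battens (gaps under about 1 mm), pushed only with the burnisher's tip after the regrasp, and the burnisher is back in the rest with the gripper open and clear. I never knowingly touched the other items, but arm and shadow changes cluttered my final top-view comparison, so it doesn't confirm they stayed put.

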